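Close the thinner pot with its push-and-turn safety cap

TASK

The thinner pot must be shut before anyone saws. Unhook its safety cap from the hook stand, set it over the pot's mouth, press it down against the spring and turn it clockwise until its inner lugs catch under the ledges of the neck, then let go so that the cap is left locked on the pot, level, with its handle in line with the pot's two ears. Leave the other things on the table where they are.

Things in the scene. Friction and masses are not known exactly. Their poses are not given: they have to be found in the camera images.
- thinner_pot: Steel pot, fixed: it neither turns nor moves. Body 112 mm across, 56 mm high, a shoulder up to 66 mm, a neck 72 mm across up to the rim at 105 mm. Origin: centre of its underside; z up. Its y axis runs through the two ears and the two neck ledges. With the cap locked on, the cap's y lies along the pot's y (either way round) and the cap's origin is 89 mm above the pot's.
- pot_mouth (a point): Centre of the pot's rim, axes as the pot's. The cap goes on with its lugs in the gaps between the ledges: its y axis 45 to 120 degrees anticlockwise (from above) of the pot's y, 65 being convenient. Pressed below the ledges' teeth it is turned clockwise to lie along the pot's y; stops block it 2 degrees further. Let go, it springs up 6 mm or more until its lugs sit in the pockets.
- pot_ledge (a point): Middle of the +y ledge's outer edge, at the ceiling of its pocket (8 mm below the rim, 44 mm from the axis); its twin is at -y. Each ledge spans 27 degrees either side of this, with a tooth at its anticlockwise end (from above; 10 degrees wide, down to 14 mm below the rim), a pocket in the middle and a stop at its clockwise end (down to 24 mm below the rim).
- pot_ear (a point): Middle of the dark wire ear at the pot's +y side, 74 mm from the axis, 42 mm up; the other ear is on the far side, at -y.
- seal_plate (a joint): Sprung disc, 54 mm across, 28 mm above the rim at 0; the value is how far it is pressed down, 0 to 0.025 m. Pushes up 1 N at 0 and 0.5 N more per mm. The cap's roof bears on it. Cap just resting: about 0.002 (cap origin 97 to 98 mm above the pot's); locked: 0.010; to pass the teeth: at least 0.017 (10 N); 0.020 to 0.022 (cap origin 79 to 77 mm above the pot's) is comfortable.
- pot_cap: Grey safety cap, about 0.18 kg, 102 mm across, 107 mm high with handle. Origin: centre of its lower rim; z up. Skirt inner radius 47 mm, roof 34 to 39 mm up. Upright window handle along its y: 56 mm wide, 14 mm thick (x), window 40 mm wide from 39 to 89 mm up, crossbar 89 to 107 mm. Starts hanging upright by the crossbar on the hook.
- cap_grip (a point): Middle of the handle's crossbar, 98 mm above the cap's lower rim, axes as the cap's. Easy grasp: from above, fingers on the two outer ends of the handle (56 mm apart, closing along the cap's y), at or a little below this height.
- cap_lug (a point): Top of the inner end of the cap's +y lug, inside the skirt, 38.5 mm from the axis, 8 mm above the lower rim. Lugs 20 mm wide, 6 mm high; its twin is at -y. The handle points at both.
- hook_stand: Fixed steel stand with a hook 8 mm thick that points to its -x; the post rises 88 mm behind (+x) the origin, its top 172 mm above the table. Origin: on the table below the hanging place; z up. The hanging cap's origin is over this one, 58 mm up, axes parallel. Foot plate 8 mm high, 85 mm wide, from 40 mm in front to 110 mm behind.
- hook_tip (a point): Top of the hook's upturned tip, 19 mm in front (-x) of the hanging place and 22 mm above the underside of the hanging crossbar. The cap comes off if lifted 25 to 38 mm (more, and its roof meets the hook from below), then drawn 60 mm or more to the stand's -x.
- offcut_6: Dark wood offcut 50 x 120 x 18 mm lying at the left; leave alone. Origin under its centre.
- sanding_block: Cork sanding block 66 x 112 x 34 mm lying in front; leave alone. Origin under its centre.
- carpenter_pencil: Flat carpenter pencil 13 x 170 x 8 mm lying in the middle; leave alone. Origin under its centre.

How it is judged:
By the outcome, as a careful person would: the job done as asked, in the order asked, and still so for the second after the job is handed in, with the robot touching nothing.
It also fails if it takes over 48 s, if anything falls off the work surface, if the arm or the gripper's body presses on something with over 40 N, if the wrist force passes 120 N, or if a joint passes its speed limit or range.

ROBOT

A 7-joint arm with a two-finger parallel gripper is mounted at the origin on a cart in front of the work surface, level with it; the furniture and walls round the work are solid. World frame = base frame: x ahead of the robot, y to its left, z up, the work surface at z = 0. Lengths are in m, angles in rad, forces in N, time in s.
With the tool pointing down it reaches from about 0.4 to 0.85 m from the base axis. Payload 10.4 kg.
Tool frame: the origin (TCP) lies at the centre of the arm's flange, where the gripper is bolted on; the fingertips stand 182 mm ahead of it and the grasp point (between the pads) lies r.grasp_offset ahead of it (r.grasp_offset is the distance from the TCP to the grasp point, in m); z points along the fingers, y is the line along which they close (so a half turn about z gives the same grasp; the last joint's range is limited). The gripper opens to 87 mm and grips with 3 to 60 N. Pads are 19 mm wide; open, the fingers measure 117 mm over their backs; the gripper's body (75 mm by 190 mm) begins 51 mm behind the grasp point.
Start: joints at [-1.176, 0.332, -0.065, 1.46, 0.022, 1.35, -0.088], TCP at [0.254, 0.571, 0.405] pointing down, gripper open.
Joint ranges: [-2.6, 2.6], [-0.5, 2.12], [-1.47, 1.34], [0.16, 2.42], [-1.27, 4.41], [0.06, 2.06], [-2.6, 2.6]. Speed limits (rad/s): [2.22, 2.22, 2.79, 2.79, 3.14, 3.14, 3.14].

INTERFACE

Orientations are given as a unit quaternion [x, y, z, w].
In Python, from bench import status, vision, job, spotter, r gives the robot as it stands. The module is installed in compiled form; this text tells all that it offers.
- The arm moves only by the tool play_rows, never from a script. Its argument "series" is a list of rows, each a list of 6 numbers: the shift along the tool's x, y, z each as a share of 150 mm, from -1 to 1, then the turn, a rotation vector about the tool's x, y, z each as a share of 30 degrees, from -1 to 1. In form: [[x, y, z, ax, ay, az], ...]. A call has 1 to 5 rows; each row is the pose to reach, as a shift and turn from the pose commanded when the call began, along the tool's axes at that moment; what a row does not reach only later rows make up. A row lasts 1/10 s, in which the tool goes at most 50 mm and 8.59 degrees, less where a joint would pass 70% of its speed; a pose out of reach is approached as far as the arm can. A call with a number of a shift or a turn outside -1 to 1 is refused whole. A call with a gripper value outside its range is refused whole. "fingers" is the opening, from -1 (shut) to 1 (fully open), set as the call begins (left out, the last holds). The fingers move at their own pace and stop on an object; "squeeze" is the grip in N (left out, the last holds). Time passes only in rows, so rows that repeat a pose let the fingers close. It gives the time, the measured TCP pose, the force, the opening and the grip force at its end, in the units of the state.
- status.read_state(): the state, without advancing time (a new reading comes with each control period).
- vision.camera(name): name is "scene" or "top" or "wrist"; returns the picture (420x560x3 uint8, blue, green, red); there is no depth.
- vision.calibration(name): a dict with "fx", "fy", "cx", "cy" (pixels), "rvec" (rotation vector, rad) and "tvec" (3), from world to camera coordinates, as OpenCV has them; the wrist camera has in their place "T_tool_cam" (4x4, takes a point from camera to tool coordinates, whose origin is the TCP and whose axes are the flange's). Camera axes: x right, y down, z forward; pixel columns grow to the right and rows downward; lengths in m; the calibration is good to about 2 mm. A picture is of the moment at which its call begins: read the wrist's pose just before it. calibration takes no time and is no camera call.
- job.close_job(): hands the job in; it is judged then, once.
Trained networks look in the newest picture that a camera, given by its name, has taken for a name from the list of things; names that differ only in an ending like _2 or _b are one class to them, and where a whole thing is asked for, a point or a joint stands for the part that bears it (a point fixed in the world has none). Each returns a list of dicts, best first, with "conf" (0 to 1); they miss things now and then, are a little off and sometimes report something else, mostly with a low value. They report only what shows in the picture. A call takes as long as a camera call.
- spotter.boxes_of(camera, name): "point" ([x, y, z] in m, in world coordinates, good to about 4 mm: the middle of the surface that is visible of it).
- spotter.regions_of(camera, name): "pixels" (420x560 bool, what is visible of it).
The state is a dict: "time": time; "joint_positions": joint angles; "joint_vel": joint speeds; "joint_torque": joint torques, N m; "ee_pos": TCP position; "eef_rot": TCP orientation; "ft_force": force on the tool from outside, world axes, zero at the start; "torque": the same for the moment, N m; "width": finger opening in m; "grip_force": force on a finger pad.
Only numpy, scipy, OpenCV 4.12 (cv2) and the standard library are available. Lean on these libraries where they do the work, as an engineer would, in place of code of your own. Each camera call takes 0.05 s, during which the arm holds its last target. There are 200 camera calls.

## Working session

There is one attempt and no reset: what is moved stays moved. The work goes in short steps, Python scripts to look and compute and a tool call to move; the robot and the scene stay as the last step left them, time stands still between calls to the robot, and variables do not carry over. Pictures are saved under pics/ and viewed, at most 10 in all, crops included, and the job is handed in when it is done.

Besides the shell and the picture viewer there is one more tool, called after "Request:" by a JSON object that holds its "method" and its "body". play_rows: Moves the arm, as the interface text tells. Shift numbers are shares of 150 mm and turn numbers shares of 30 degrees, none past 1 either way. Its arguments: {"type":"object","properties":{"series":{"type":"array","items":{"type":"array","items":{"type":"number"}}},"fingers":{"type":"number"},"squeeze":{"type":"number"}},"required":["series"]}

```bash
mkdir -p pics; cat > h.py <<'E'
import numpy as np, cv2
from bench import status, vision, job, spotter, r
from scipy.spatial.transform import Rotation as R
def snap(n,f):
    im=vision.camera(n); cv2.imwrite('pics/'+f,im); return im
def cal(n):
    c=vision.calibration(n); K=np.array([[c['fx'],0,c['cx']],[0,c['fy'],c['cy']],[0,0,1.]])
    return c,K
def proj(n,P):
    c,K=cal(n)
    return cv2.projectPoints(np.float64(P).reshape(-1,1,3),np.float64(c['rvec']),np.float64(c['tvec']),K,None)[0].reshape(-1,2)
def back(n,px,z):
    c,K=cal(n); Rm=cv2.Rodrigues(np.float64(c['rvec']))[0]; o=-Rm.T@np.float64(c['tvec']).ravel()
    px=np.float64(px).reshape(-1,2); d=(Rm.T@np.linalg.inv(K)@np.c_[px,np.ones(len(px))].T).T
    return o+d*((z-o[2])/d[:,2])[:,None]
E
python3 - <<'E'
from h import *
s=status.read_state(); print({k:np.round(v,3) for k,v in s.items()}, r.grasp_offset)
a=snap('top','t0.png'); b=snap('scene','s0.png')
for n in ['top','scene']:
    for t in ['thinner_pot','pot_mouth','pot_ledge','pot_ear','seal_plate','pot_cap','cap_grip','hook_stand','hook_tip','offcut_6','sanding_block','carpenter_pencil']:
        try: print(n,t,[(np.round(d['point'],3).tolist(),round(d['conf'],2)) for d in spotter.boxes_of(n,t)][:3])
        except Exception as e: print(n,t,e)
print(status.read_state()['time'])
E
```

```text
{'time': np.float64(0.0), 'joint_positions': array([-1.176,  0.333, -0.065,  1.461,  0.022,  1.35 , -0.089]), 'joint_vel': array([ 0.   , -0.002,  0.001, -0.001, -0.   , -0.001,  0.   ]), 'joint_torque': array([ 0.0000e+00, -6.2326e+01,  2.5000e-02, -3.8990e+01, -6.1000e-02,
        4.0000e-02,  0.0000e+00]), 'ee_pos': array([0.254, 0.571, 0.404]), 'eef_rot': array([ 0.207,  0.978, -0.001, -0.   ]), 'ft_force': array([ 0.31 ,  0.252, -0.009]), 'torque': array([ 0.021, -0.028, -0.022]), 'grip_force': np.float64(0.0), 'width': np.float64(0.087)} 0.1635
top thinner_pot [([0.576, -0.125, 0.064], 0.89), ([0.5, -0.024, 0.006], 0.35)]
top pot_mouth [([0.576, -0.126, 0.066], 0.55)]
top pot_ledge [([0.572, -0.13, 0.065], 0.91)]
top pot_ear [([0.578, -0.131, 0.068], 0.62)]
top seal_plate [([0.585, -0.14, 0.132], 0.69)]
top pot_cap [([0.577, 0.162, 0.102], 0.96)]
top cap_grip [([0.575, 0.169, 0.092], 0.77), ([0.499, -0.02, 0.006], 0.72)]
top hook_stand [([0.656, 0.185, 0.008], 0.59)]
top hook_tip [([0.654, 0.183, 0.009], 0.73), ([0.573, 0.164, 0.1], 0.53)]
top offcut_6 [([0.533, 0.374, 0.014], 
[... 213 characters left out ...]
572, 0.147, 0.095], 0.35)]
scene pot_ledge [([0.564, -0.166, 0.061], 0.85)]
scene pot_ear [([0.56, -0.169, 0.059], 0.59), ([0.495, -0.029, 0.003], 0.37)]
scene seal_plate [([0.58, -0.15, 0.133], 0.89), ([0.57, 0.143, 0.094], 0.25)]
scene pot_cap [([0.571, 0.149, 0.093], 0.96)]
scene cap_grip [([0.57, 0.145, 0.096], 0.78)]
scene hook_stand [([0.606, 0.176, 0.007], 0.74), ([0.49, -0.025, 0.004], 0.67), ([0.525, 0.36, 0.019], 0.17)]
scene hook_tip [([0.608, 0.172, 0.008], 0.67)]
scene offcut_6 [([0.527, 0.359, 0.015], 0.62), ([0.561, -0.164, 0.058], 0.6)]
scene sanding_block [([0.368, 0.068, 0.036], 0.75)]
scene carpenter_pencil [([0.49, -0.025, 0.003], 0.58), ([0.569, 0.146, 0.094], 0.18)]
1.3
```

```bash
python3 - <<'E'
import cv2
a=cv2.imread('pics/t0.png')
print(a.shape)
E
```

```text
(420, 560, 3)
```

View pics/t0.png

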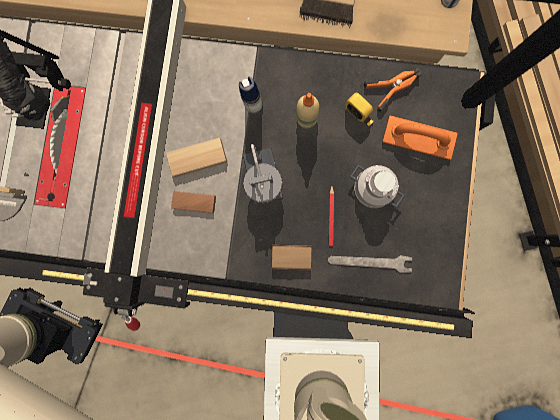

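View pics/s0.png

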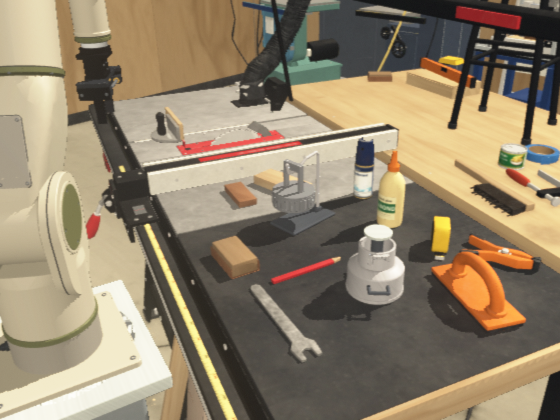

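```bash
python3 - <<'E'
import cv2,numpy as np
a=cv2.imread('pics/t0.png');b=cv2.imread('pics/s0.png')
c=[cv2.resize(x,(400,300),interpolation=cv2.INTER_CUBIC) for x in (a[130:220,208:328],a[140:230,320:440],b[140:245,245:385],b[215:320,310:450])]
cv2.imwrite('pics/c0.png',np.vstack([np.hstack(c[:2]),np.hstack(c[2:])]))
E
```

```text
(no output)
```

View pics/c0.png

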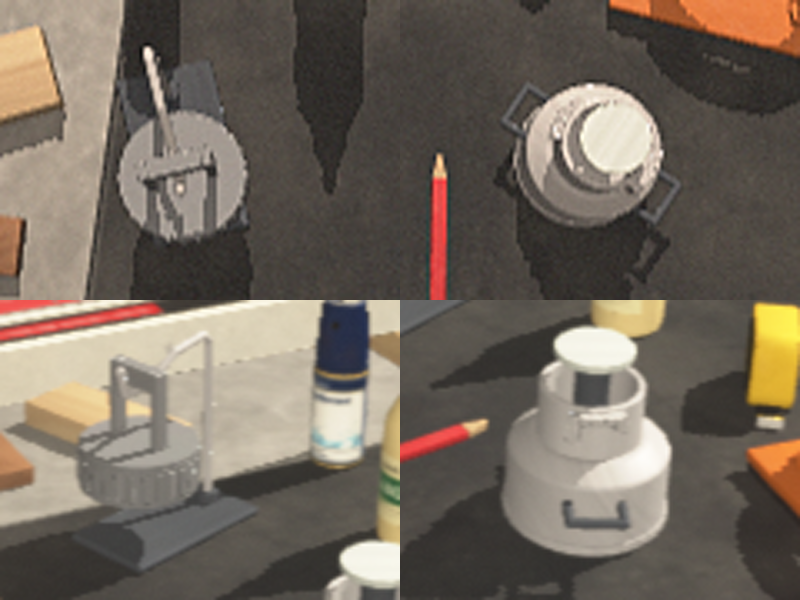

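```bash
cat >> h.py <<'E'
from scipy.optimize import least_squares
def fit(obs,x0):
    # obs: (cam, localpoint, px)
    def f(p):
        c,s=np.cos(p[2]),np.sin(p[2]); o=[]
        for n,l,px in obs:
            w=[p[0]+c*l[0]-s*l[1],p[1]+s*l[0]+c*l[1],l[2]]
            o+=list(proj(n,w)[0]-px)
        return np.array(o)
    q=least_squares(f,x0,x_scale=[.01,.01,.1]); return q.x,f(q.x).reshape(-1,2)
E
python3 - <<'E'
from h import *
print(back('top',[(249.4,180.4),(271.9,176.5)],.165).round(3),back('top',[(252.4,145)],.17).round(3),back('top',[(354.5,171.5),(400.4,200)],.042).round(3))
print(fit([('top',[0,.028,.165],(249.4,180.4)),('top',[0,-.028,.165],(271.9,176.5)),('top',[.088,0,.17],(252.4,145)),('top',[-.019,0,.169],(262,186.1)),('scene',[.088,0,.172],(318.5,152.3))],[.577,.162,0]))
# disc top centre: top px, z .133
print(fit([('top',[0,.076,.042],(354.5,171.5)),('top',[0,-.076,.042],(400.4,200)),('top',[0,0,.133],(320+218/3.333,140+138/3.333)),('scene',[0,-.076,.042],(378.3,290.3)),('scene',[0,0,.133],(310+195/2.857,215+50/2.857))],[.58,-.14,-.5]))
for n,k,p in (('scene','stand',[.577,.162,.1]),):
  pass
E
```

```text
[[0.574 0.198 0.165]
 [0.585 0.143 0.165]] [[0.662 0.192 0.17 ]] [[ 0.622 -0.078  0.042]
 [ 0.545 -0.204  0.042]]
(array([0.57826544, 0.17000085, 0.22593212]), array([[ 0.09771501,  0.97771938],
       [-0.07188413,  0.22901143],
       [ 1.03481706, -0.98007859],
       [ 0.04039745,  0.28024561],
       [-0.18107353, -3.20184488]]))
(array([ 0.58379026, -0.14130461, -0.56267883]), array([[-0.31350781, -0.8982672 ],
       [ 0.49093673,  0.69295966],
       [-0.23925458, -0.3683061 ],
       [ 0.56243827,  2.45743744],
       [-0.90183676, -2.42968558]]))
```

```bash
cat >> h.py <<'E'
def go(x,y,z,yaw):
    "tool-down TCP goal, yaw (deg) = heading of tool y from world y; prints shares from measured pose"
    s=status.read_state(); R0=R.from_quat(s['eef_rot']); a=np.radians(yaw); c,d=np.cos(a),np.sin(a)
    Y=np.array([-d,c,0]); Z=np.array([0,0,-1.]); Rt=R.from_matrix(np.c_[np.cross(Y,Z),Y,Z])
    t=R0.inv().apply(np.array([x,y,z])-s['ee_pos'])/.15; w=np.degrees((R0.inv()*Rt).as_rotvec())/30
    print('t',round(s['time'],2),'ee',s['ee_pos'].round(4),'j',s['joint_positions'].round(2),'F',np.round(s['ft_force'],1),'w',round(float(s['width']),4),'g',round(float(s['grip_force']),1))
    yt=R0.apply([0,1,0]); print('yaw',round(np.degrees(np.arctan2(-yt[0],yt[1])),2),'tilt z',R0.apply([0,0,1]).round(4),'SHARES',t.round(3),w.round(3))
E
python3 - <<'E'
from h import *
print(np.round(vision.calibration('wrist')['T_tool_cam'],3), cal('wrist')[1])
go(.50,.15,.43,13)
E
```

```text
[[-0.    -0.955 -0.298  0.084]
 [ 1.    -0.     0.     0.001]
 [-0.    -0.298  0.955  0.021]
 [ 0.     0.     0.     1.   ]] [[352.78388271   0.         275.25175382]
 [  0.         352.78388271 206.74193165]
 [  0.           0.           1.        ]]
t 1.3 ee [0.2536 0.5713 0.4048] j [-1.18  0.33 -0.06  1.46  0.02  1.35 -0.09] F [-0.   0.6  0.6] w 0.0868 g 0.0
yaw -23.94 tilt z [ 0.e+00  1.e-04 -1.e+00] SHARES [-2.641 -1.9   -0.168] [ 0.    -0.    -1.231]
```

Request:
{"method": "play_rows", "body": {"series": [[-1,-0.7,-0.15,0,0,0],[-1,-0.7,-0.15,0,0,0],[-1,-0.7,-0.15,0,0,0],[-1,-0.7,-0.15,0,0,0],[-1,-0.7,-0.15,0,0,0]], "fingers": 1}}

```text
time: 1.8
ee_pos: [0.3517, 0.4101, 0.4285]
eef_rot: [0.211, 0.977, 0.0, 0.001]
ft_force: [-0.8, 0.6, -0.5]
width: 0.0872
grip_force: 0.0
```

Request:
{"method": "play_rows", "body": {"series": [[-1,-0.7,0,0,0,0],[-1,-0.7,0,0,0,0],[-1,-0.7,0,0,0,0],[-1,-0.7,0,0,0,0],[-1,-0.7,0,0,0,0]]}}

```text
time: 2.3
ee_pos: [0.4449, 0.2535, 0.4276]
eef_rot: [0.211, 0.978, -0.0, 0.001]
ft_force: [-0.1, 1.0, 0.0]
width: 0.087
grip_force: 0.0
```

```bash
python3 - <<'E'
from h import *
go(.55,.165,.43,13)
E
```

```text
t 2.3 ee [0.4449 0.2535 0.4276] j [-0.77  0.06  0.18  1.73 -0.01  1.35  0.55] F [-0.1  1.   0. ] w 0.087 g 0.0
yaw -24.35 tilt z [ 1.2e-03 -7.0e-04 -1.0e+00] SHARES [-0.881 -0.248 -0.015] [-1.000e-03  3.000e-03 -1.245e+00]
```

Request:
{"method": "play_rows", "body": {"series": [[-0.88,-0.25,0,0,0,-1],[-0.88,-0.25,0,0,0,-1],[-0.88,-0.25,0,0,0,-1],[-0.88,-0.25,0,0,0,-1],[-0.88,-0.25,0,0,0,-1]]}}

```text
time: 2.8
ee_pos: [0.5486, 0.1697, 0.4268]
eef_rot: [-0.053, 0.999, -0.0, -0.0]
ft_force: [-1.0, 0.7, 0.2]
width: 0.0872
grip_force: 0.0
```

Request:
{"method": "play_rows", "body": {"series": [[0,0,0,0,0,-0.25],[0,0,0,0,0,-0.25]]}}

```text
time: 3.0
ee_pos: [0.5472, 0.1717, 0.4272]
eef_rot: [-0.119, 0.993, 0.0, -0.0]
ft_force: [-0.0, -0.2, -0.4]
width: 0.0871
grip_force: 0.0
```

```bash
python3 - <<'E'
from h import *
go(.55,.165,.43,13)
s=status.read_state(); np.savez('w1.npz',p=s['ee_pos'],q=s['eef_rot']); a=snap('wrist','w1.png')
for t in ['pot_cap','cap_grip','hook_stand','hook_tip']:
    print(t,[(np.round(d['point'],3).tolist(),round(d['conf'],2)) for d in spotter.boxes_of('wrist',t)][:2])
E
```

```text
t 3.0 ee [0.5472 0.1717 0.4272] j [-0.59  0.2   0.24  1.58 -0.05  1.36  1.47] F [-0.  -0.2 -0.4] w 0.0871 g 0.0
yaw 13.65 tilt z [-4.e-04  8.e-04 -1.e+00] SHARES [-0.008 -0.048 -0.019] [ 0.002 -0.     0.022]
pot_cap [([0.571, 0.168, 0.095], 0.72)]
cap_grip [([0.574, -0.091, 0.044], 0.63), ([0.572, 0.168, 0.101], 0.59)]
hook_stand [([0.616, 0.178, 0.005], 0.76), ([0.574, -0.089, 0.04], 0.19)]
hook_tip [([0.616, 0.181, 0.007], 0.96)]
```

View pics/w1.png

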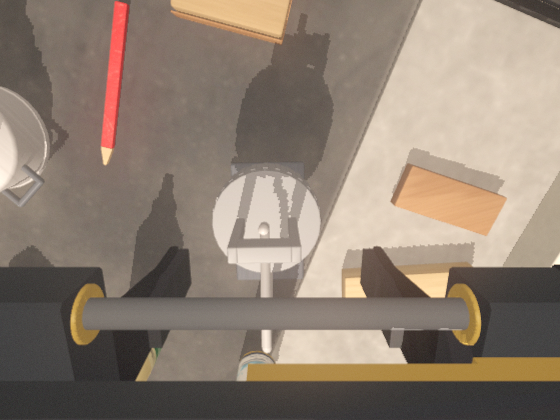

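```bash
cat >> h.py <<'E'
def wback(f,px,z):
    d=np.load(f); Rt=R.from_quat(d['q']); T=np.array(vision.calibration('wrist')['T_tool_cam']); K=cal('wrist')[1]
    px=np.float64(px).reshape(-1,2); v=np.c_[px,np.ones(len(px))]@np.linalg.inv(K).T@T[:3,:3].T
    o=d['p']+Rt.apply(T[:3,3]); v=Rt.apply(v); return o+v*((z-o[2])/v[:,2])[:,None]
E
python3 - <<'E'
from h import *
a=cv2.imread('pics/w1.png')[160:370,180:360]
cv2.imwrite('pics/w1c.png',cv2.resize(a,(514,600),interpolation=cv2.INTER_CUBIC))
c=wback('w1.npz',[(229,248),(301,248),(229,262),(301,262)],.165);print(c.round(4),c.mean(0))
print(wback('w1.npz',[(264,229)],.169).round(4),wback('w1.npz',[(267,349)],.172).round(4))
E
```

```text
[[0.5785 0.1456 0.165 ]
 [0.5659 0.1976 0.165 ]
 [0.5897 0.1479 0.165 ]
 [0.577  0.2005 0.165 ]] [0.57776   0.1729035 0.165    ]
[[0.5562 0.1672 0.169 ]] [[0.6537 0.1924 0.172 ]]
```

View pics/w1c.png

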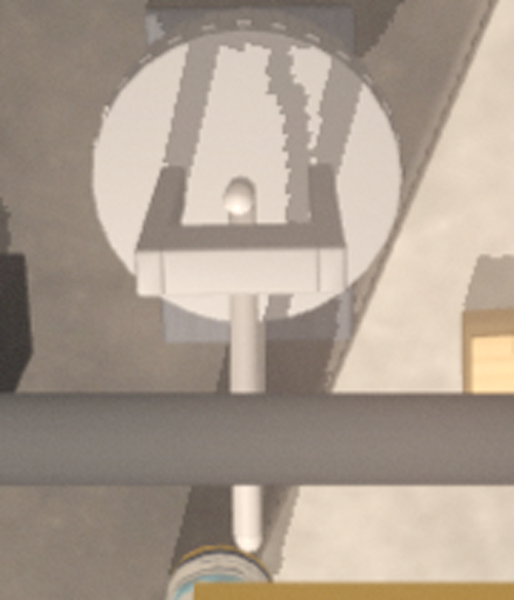

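```bash
python3 - <<'E'
from h import *
go(.579,.1715,.3135,14)
E
```

```text
t 3.25 ee [0.5477 0.1704 0.4273] j [-0.59  0.2   0.24  1.58 -0.05  1.36  1.46] F [-0.4 -1.2 -0.3] w 0.087 g 0.0
yaw 13.45 tilt z [ 1.e-04  4.e-04 -1.e+00] SHARES [-0.205 -0.042  0.759] [ 0.001  0.    -0.018]
```

Request:
{"method": "play_rows", "body": {"series": [[-0.205,-0.04,0,0,0,-0.02],[-0.205,-0.04,0.3,0,0,-0.02],[-0.205,-0.04,0.6,0,0,-0.02],[-0.205,-0.04,0.76,0,0,-0.02],[-0.205,-0.04,0.76,0,0,-0.02]]}}

```text
time: 3.75
ee_pos: [0.578, 0.1712, 0.3095]
eef_rot: [-0.123, 0.992, -0.001, -0.003]
ft_force: [-0.6, 0.3, 0.4]
width: 0.0872
grip_force: 0.0
```

Request:
{"method": "play_rows", "body": {"series": [[0,0,0,0,0,0],[0,0,0,0,0,0],[0,0,0,0,0,0],[0,0,0,0,0,0]], "fingers": -1, "squeeze": 40}}

```text
time: 4.15
ee_pos: [0.5796, 0.1712, 0.3145]
eef_rot: [-0.123, 0.992, 0.0, 0.001]
ft_force: [-0.7, 0.3, -0.8]
width: 0.0626
grip_force: 0.0
```

```bash
python3 - <<'E'
from h import *
go(.579,.1715,.3135,14)
s=status.read_state(); np.savez('w2.npz',p=s['ee_pos'],q=s['eef_rot']); a=snap('wrist','w2.png');b=snap('scene','s2.png')
cv2.imwrite('pics/c2.png',np.hstack([cv2.resize(a,(440,330)),cv2.resize(b[110:230,240:360],(330,330))]))
E
```

```text
t 4.15 ee [0.5796 0.1712 0.3145] j [-0.56  0.35  0.24  1.64 -0.09  1.15  1.52] F [-0.7  0.3 -0.8] w 0.0626 g 0.0
yaw 14.15 tilt z [ 0.0018  0.001  -1.    ] SHARES [0.003 0.003 0.007] [0.001 0.004 0.005]
```

View pics/c2.png

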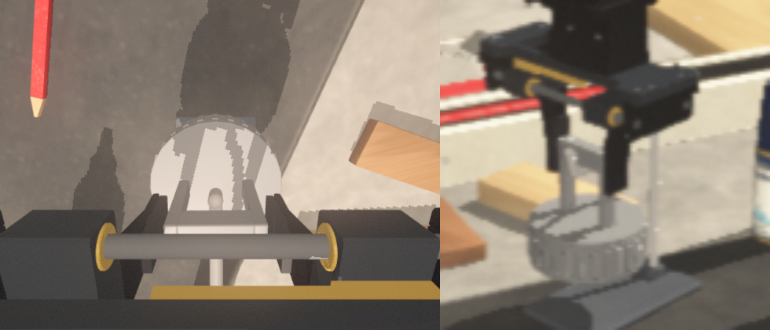

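Request:
{"method": "play_rows", "body": {"series": [[0,0,0,0,0,0],[0,0,0,0,0,0],[0,0,0,0,0,0]]}}

```text
time: 4.55
ee_pos: [0.5795, 0.1712, 0.3139]
eef_rot: [-0.123, 0.992, 0.0, 0.001]
ft_force: [-1.3, 0.2, 5.5]
width: 0.0559
grip_force: 40.0
```

Request:
{"method": "play_rows", "body": {"series": [[0,0,-0.1,0,0,0],[0,0,-0.21,0,0,0],[0,0,-0.21,0,0,0],[0,0,-0.21,0,0,0]], "squeeze": 60}}

```text
time: 4.95
ee_pos: [0.5792, 0.1711, 0.3448]
eef_rot: [-0.123, 0.992, 0.0, 0.0]
ft_force: [-0.1, -1.5, -2.5]
width: 0.0556
grip_force: 60.0
```

```bash
python3 - <<'E'
from h import *
go(.579,.1715,.3135+.0315,14)
E
```

```text
t 4.95 ee [0.5792 0.1711 0.3448] j [-0.56  0.32  0.24  1.61 -0.08  1.21  1.52] F [-0.1 -1.5 -2.5] w 0.0556 g 60.0
yaw 14.16 tilt z [ 2.e-04  2.e-04 -1.e+00] SHARES [ 0.001  0.003 -0.002] [0.    0.    0.005]
```

Request:
{"method": "play_rows", "body": {"series": [[0.15,0,0,0,0,0],[0.3,0,0,0,0,0],[0.45,0,0,0,0,0],[0.6,0,0,0,0,0],[0.6,0,0,0,0,0]]}}

```text
time: 5.45
ee_pos: [0.49, 0.1485, 0.3438]
eef_rot: [-0.123, 0.992, -0.0, -0.001]
ft_force: [-0.1, -0.2, -2.5]
width: 0.0549
grip_force: 60.0
```

Request:
{"method": "play_rows", "body": {"series": [[0,0,-0.33,0,0,0],[0,0,-0.66,0,0,0],[0,0,-0.66,0,0,0]]}}

```text
time: 5.75
ee_pos: [0.4934, 0.1493, 0.4499]
eef_rot: [-0.123, 0.992, 0.002, 0.005]
ft_force: [1.3, -0.1, -3.2]
width: 0.0555
grip_force: 60.0
```

```bash
python3 - <<'E'
from h import *
go(.54,.03,.444,14)
E
```

```text
t 5.75 ee [0.4934 0.1493 0.4499] j [-0.61  0.06  0.24  1.69 -0.01  1.38  1.45] F [ 1.3 -0.1 -3.2] w 0.0555 g 60.0
yaw 14.15 tilt z [ 0.0088  0.0042 -1.    ] SHARES [-0.107 -0.847  0.038] [0.004 0.018 0.005]
```

Request:
{"method": "play_rows", "body": {"series": [[-0.1,-0.85,0,0,0,0],[-0.1,-0.85,0,0,0,0],[-0.1,-0.85,0,0,0,0],[-0.1,-0.85,0,0,0,0],[-0.1,-0.85,0,0,0,0]]}}

```text
time: 6.25
ee_pos: [0.5381, 0.0291, 0.4427]
eef_rot: [-0.123, 0.992, 0.0, -0.001]
ft_force: [-0.7, 0.0, -1.5]
width: 0.0554
grip_force: 60.0
```

```bash
python3 - <<'E'
from h import *
go(.584,-.141,.444,32.8)
s=status.read_state(); np.savez('w3.npz',p=s['ee_pos'],q=s['eef_rot']); a=snap('wrist','w3.png'); snap('scene','s3.png'); snap('top','t3.png')
for t in ['thinner_pot','pot_mouth','pot_ear','seal_plate','pot_ledge','pot_cap']:
    print(t,[(np.round(d['point'],3).tolist(),round(d['conf'],2)) for d in spotter.boxes_of('wrist',t)][:3])
E
```

```text
t 6.25 ee [0.5381 0.0291 0.4427] j [-0.46  0.12  0.35  1.65 -0.04  1.38  1.72] F [-0.7  0.  -1.5] w 0.0554 g 60.0
yaw 14.1 tilt z [-1.3e-03 -1.0e-04 -1.0e+00] SHARES [-0.021 -1.174 -0.009] [ 0.001 -0.002 -0.623]
thinner_pot [([0.569, -0.13, 0.068], 0.91)]
pot_mouth [([0.57, -0.13, 0.067], 0.71)]
pot_ear [([0.57, -0.128, 0.066], 0.73), ([0.528, 0.029, 0.226], 0.34)]
seal_plate [([0.584, -0.136, 0.129], 0.66)]
pot_ledge [([0.574, -0.129, 0.066], 0.88)]
pot_cap [([0.525, 0.03, 0.224], 0.74)]
```

View pics/w3.png

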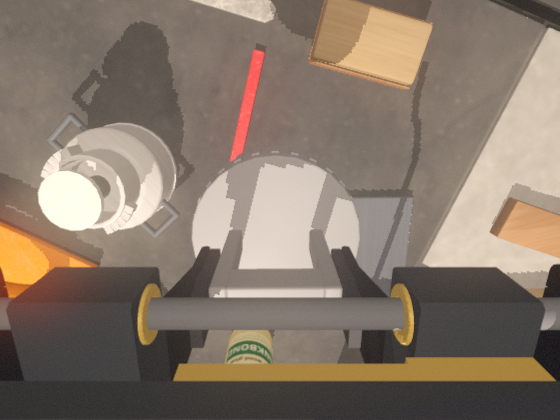

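```bash
python3 - <<'E'
from h import *
T=np.array(vision.calibration('wrist')['T_tool_cam']);K=cal('wrist')[1];Ti=np.linalg.inv(T)
def wp(p):
    q=Ti@np.r_[p,1]; return (K@q[:3]/q[2])[:2].round(1)
for dx in (-.004,0,.004):
    print(dx,[wp(p) for p in ([dx+.007,-.028,.1485],[dx+.007,.028,.1485],[dx-.007,.028,.1485],[dx+.051,0,.2165],[dx,.051,.2165],[dx,-.051,.2165])])
a=cv2.imread('pics/w3.png'); g=a.min(2); m=(g>215).astype(np.uint8); m[:, 110:]=0; m[:150]=0;m[245:]=0
n,l,st,ce=cv2.connectedComponentsWithStats(m); i=1+np.argmax(st[1:,4]); print(st[i],ce[i])
dc=ce[i]
print('disc',wback('w3.npz',[dc,(70.5,200)],.133).round(4))
e=wback('w3.npz',[(166,225),(60,128)],.042);d=e[0]-e[1];print('ears',e.round(4),e.mean(0),np.hypot(*d[:2]),np.degrees(np.arctan2(-d[0],d[1])))
cv2.imwrite('pics/c3.png',np.hstack([cv2.resize(a[95:245,20:190],(400,353),interpolation=cv2.INTER_CUBIC),cv2.resize(a[140:310,185:365],(374,353),interpolation=cv2.INTER_CUBIC)]))
E
```

```text
-0.004 [array([203.9, 299.9]), array([339.8, 299.8]), array([338. , 328.8]), array([272.7, 164. ]), array([357.6, 247.9]), array([188.2, 248. ])]
0 [array([203.3, 291.3]), array([340.3, 291.3]), array([338.5, 320.7]), array([272.7, 156.9]), array([358.1, 241.8]), array([187.7, 241.8])]
0.004 [array([202.7, 282.6]), array([340.8, 282.6]), array([339. , 312.4]), array([272.7, 149.7]), array([358.6, 235.6]), array([187.2, 235.6])]
[  39  158   71   76 3105] [ 69.61352657 199.46022544]
disc [[ 0.5805 -0.1393  0.133 ]
 [ 0.5808 -0.1385  0.133 ]]
ears [[ 0.6233 -0.0771  0.042 ]
 [ 0.5425 -0.2022  0.042 ]] [ 0.58287063 -0.13963492  0.042     ] 0.1489396263279865 -32.85378147276805
```

View pics/c3.png

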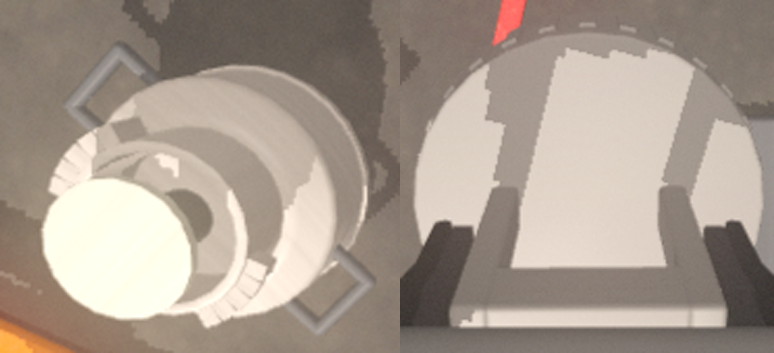

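Request:
{"method": "play_rows", "body": {"series": [[0,-1,0,0,0,-0.6],[0,-1,0,0,0,-0.6],[0,-1,0,0,0,-0.6],[0,-1,0,0,0,-0.6],[0,-1,0,0,0,-0.6]]}}

```text
time: 7.2
ee_pos: [0.5743, -0.1191, 0.4436]
eef_rot: [-0.275, 0.962, -0.001, -0.0]
ft_force: [0.3, -0.9, -3.2]
width: 0.0557
grip_force: 60.0
```

```bash
python3 - <<'E'
from h import *
go(.583,-.141,.40,32.4)
E
```

```text
t 7.2 ee [ 0.5743 -0.1191  0.4436] j [-0.25  0.24  0.45  1.53 -0.1   1.4   2.34] F [ 0.3 -0.9 -3.2] w 0.0557 g 60.0
yaw 31.87 tilt z [-3.0e-04 -1.1e-03 -1.0e+00] SHARES [ 0.028 -0.154  0.291] [-0.002 -0.002 -0.018]
```

Request:
{"method": "play_rows", "body": {"series": [[0.03,-0.155,0,0,0,-0.02],[0.03,-0.155,0.29,0,0,-0.02],[0.03,-0.155,0.29,0,0,-0.02],[0.03,-0.155,0.29,0,0,-0.02]]}}

```text
time: 7.6
ee_pos: [0.5831, -0.1367, 0.4003]
eef_rot: [-0.283, 0.959, 0.001, -0.001]
ft_force: [0.8, -0.2, -1.6]
width: 0.0552
grip_force: 60.0
```

```bash
python3 - <<'E'
from h import *
go(.583,-.141,.355,32.4)
b=snap('scene','s4.png'); a=snap('top','t4.png')
cv2.imwrite('pics/c4.png',np.hstack([cv2.resize(b[165:315,310:450],(400,428),interpolation=cv2.INTER_CUBIC),cv2.resize(a[130:240,320:420],(390,428),interpolation=cv2.INTER_CUBIC)]))
E
```

```text
t 7.6 ee [ 0.5831 -0.1367  0.4003] j [-0.22  0.29  0.46  1.56 -0.13  1.32  2.4 ] F [ 0.8 -0.2 -1.6] w 0.0552 g 60.0
yaw 32.86 tilt z [-0.0018  0.001  -1.    ] SHARES [ 0.016 -0.025  0.302] [ 0.003 -0.002  0.015]
```

View pics/c4.png

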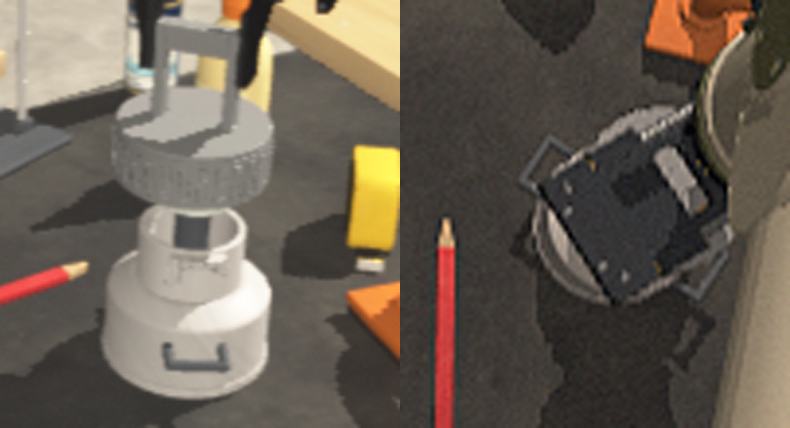

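```bash
python3 - <<'E'
from h import *
go(.583,-.141,.358,32.4)
E
```

```text
t 7.7 ee [ 0.5835 -0.1373  0.4021] j [-0.22  0.29  0.46  1.56 -0.13  1.32  2.4 ] F [-0.   0.1 -1.2] w 0.0554 g 60.0
yaw 32.84 tilt z [ 2.1e-03  4.0e-04 -1.0e+00] SHARES [ 0.017 -0.019  0.294] [-0.001  0.004  0.015]
```

Request:
{"method": "play_rows", "body": {"series": [[0.017,-0.019,0,0,0,0.01],[0.017,-0.019,0.1,0,0,0.01],[0.017,-0.019,0.2,0,0,0.01],[0.017,-0.019,0.29,0,0,0.01],[0.017,-0.019,0.29,0,0,0.01]]}}

```text
time: 8.2
ee_pos: [0.5819, -0.1418, 0.3539]
eef_rot: [-0.28, 0.96, 0.001, -0.002]
ft_force: [-1.2, -0.2, -1.0]
width: 0.0553
grip_force: 60.0
```

```bash
python3 - <<'E'
from h import *
b=snap('scene','s5.png')
go(.583,-.141,.334,32.4)
E
```

```text
t 8.25 ee [ 0.5822 -0.1419  0.3553] j [-0.2   0.32  0.45  1.62 -0.15  1.24  2.41] F [-0.7  1.1 -1. ] w 0.0553 g 60.0
yaw 32.46 tilt z [-2.5e-03  3.0e-04 -1.0e+00] SHARES [-0.008  0.002  0.142] [ 0.003 -0.004  0.002]
```

Request:
{"method": "play_rows", "body": {"series": [[-0.005,0.002,0.03,0,0,0],[-0.005,0.002,0.065,0,0,0],[-0.005,0.002,0.065,0,0,0]]}}

```text
time: 8.55
ee_pos: [0.5831, -0.1416, 0.347]
eef_rot: [-0.279, 0.96, -0.0, 0.0]
ft_force: [-0.0, -1.4, 2.5]
width: 0.0554
grip_force: 60.0
```

```bash
python3 - <<'E'
from h import *
print(status.read_state()['torque'])
b=snap('scene','s6.png')
go(.583,-.141,.334,32.4)
E
```

```text
[-0.09308655  0.01113584  0.03013367]
t 8.6 ee [ 0.5831 -0.1416  0.3474] j [-0.2   0.33  0.45  1.63 -0.15  1.22  2.42] F [ 0.8 -0.4  2.8] w 0.0555 g 60.0
yaw 32.46 tilt z [ 1.1e-03 -1.0e-04 -1.0e+00] SHARES [-0.001  0.004  0.089] [-0.001  0.002  0.002]
```

Request:
{"method": "play_rows", "body": {"series": [[0,0.003,0.04,0,0,0],[0,0.003,0.09,0,0,0],[0,0.003,0.09,0,0,0],[0,0.003,0.09,0,0,0]]}}

```text
time: 9.0
ee_pos: [0.583, -0.1415, 0.3343]
eef_rot: [-0.279, 0.96, -0.001, 0.001]
ft_force: [-1.1, -1.9, 9.0]
width: 0.0556
grip_force: 60.0
```

```bash
python3 - <<'E'
from h import *
print(status.read_state()['torque'])
b=snap('scene','s7.png')
go(.583,-.141,.334,-32.6)
E
```

```text
[-0.19444646  0.29834991 -0.01811728]
t 9.05 ee [ 0.583  -0.1415  0.3344] j [-0.2   0.34  0.45  1.64 -0.16  1.19  2.42] F [-0.7 -1.2 10. ] w 0.0556 g 60.0
yaw 32.45 tilt z [ 2.2e-03 -4.0e-04 -1.0e+00] SHARES [-0.002  0.003  0.003] [-1.000e-03  5.000e-03  2.168e+00]
```

Request:
{"method": "play_rows", "body": {"series": [[0,0,0,0,0,0.2],[0,0,0,0,0,0.4],[0,0,0,0,0,0.6],[0,0,0,0,0,0.8],[0,0,0,0,0,1.0]]}}

```text
time: 9.55
ee_pos: [0.5832, -0.1411, 0.3345]
eef_rot: [-0.019, 1.0, -0.0, 0.001]
ft_force: [-0.3, -0.2, 7.7]
width: 0.0554
grip_force: 60.0
```

```bash
python3 - <<'E'
from h import *
print(status.read_state()['torque'])
go(.583,-.141,.334,-32.6)
E
```

```text
[0.025801   0.06330938 0.1007551 ]
t 9.55 ee [ 0.5832 -0.1411  0.3345] j [-0.27  0.35  0.53  1.65 -0.19  1.19  1.92] F [-0.3 -0.2  7.7] w 0.0554 g 60.0
yaw 2.23 tilt z [ 0.0027 -0.     -1.    ] SHARES [0.001 0.001 0.004] [1.000e-03 5.000e-03 1.161e+00]
```

Request:
{"method": "play_rows", "body": {"series": [[0,0,0.013,0,0,0],[0,0,0.013,0,0,0.2],[0,0,0.013,0,0,0.4],[0,0,0.013,0,0,0.6],[0,0,0.013,0,0,0.6]]}}

```text
time: 10.05
ee_pos: [0.5833, -0.1411, 0.3327]
eef_rot: [0.137, 0.991, 0.0, 0.001]
ft_force: [-0.6, -0.6, 10.0]
width: 0.0556
grip_force: 60.0
```

```bash
python3 - <<'E'
from h import *
print(status.read_state()['torque'])
go(.583,-.141,.334,-32.6)
E
```

```text
[-0.05010967 -0.00329555 -0.10086893]
t 10.05 ee [ 0.5833 -0.1411  0.3327] j [-0.31  0.36  0.59  1.65 -0.21  1.19  1.62] F [-0.6 -0.6 10. ] w 0.0556 g 60.0
yaw -15.74 tilt z [ 2.9e-03 -1.0e-04 -1.0e+00] SHARES [ 0.002  0.    -0.009] [0.002 0.005 0.562]
```

Request:
{"method": "play_rows", "body": {"series": [[0,0,0,0,0,0.2],[0,0,0,0,0,0.4],[0,0,0,0,0,0.56],[0,0,0,0,0,0.56],[0,0,0,0,0,0.56]]}}

```text
time: 10.55
ee_pos: [0.5833, -0.1411, 0.3327]
eef_rot: [0.279, 0.96, 0.0, 0.001]
ft_force: [0.8, 0.7, 10.5]
width: 0.0557
grip_force: 60.0
```

```bash
python3 - <<'E'
from h import *
print(status.read_state()['torque'])
go(.583,-.141,.345,-32.6)
E
```

```text
[-0.06907544  0.08909099 -0.06317184]
t 10.55 ee [ 0.5833 -0.1411  0.3327] j [-0.35  0.37  0.64  1.65 -0.23  1.19  1.35] F [ 0.8  0.7 10.5] w 0.0557 g 60.0
yaw -32.34 tilt z [ 2.9e-03 -1.0e-04 -1.0e+00] SHARES [ 0.002 -0.    -0.082] [0.003 0.005 0.009]
```

Request:
{"method": "play_rows", "body": {"series": [[0,0,0,0,0,0.05],[0,0,0,0,0,0.09],[0,0,0,0,0,0.09]]}}

```text
time: 10.85
ee_pos: [0.5833, -0.1411, 0.3327]
eef_rot: [0.301, 0.954, 0.0, 0.001]
ft_force: [0.2, 0.3, 10.0]
width: 0.0554
grip_force: 60.0
```

```bash
python3 - <<'E'
from h import *
print(status.read_state()['torque'])
go(.583,-.141,.345,-32.6)
E
```

```text
[-0.10471575  0.0328767   0.00543073]
t 10.85 ee [ 0.5833 -0.1411  0.3327] j [-0.35  0.37  0.64  1.65 -0.24  1.19  1.3 ] F [ 0.2  0.3 10. ] w 0.0554 g 60.0
yaw -35.07 tilt z [ 2.9e-03 -1.0e-04 -1.0e+00] SHARES [ 0.002 -0.    -0.082] [ 0.003  0.005 -0.082]
```

Request:
{"method": "play_rows", "body": {"series": [[0,0,0,0,0,0.04],[0,0,0,0,0,0.07],[0,0,0,0,0,0.07]]}}

```text
time: 11.15
ee_pos: [0.5833, -0.141, 0.3327]
eef_rot: [0.318, 0.948, 0.0, 0.001]
ft_force: [0.2, -0.8, 10.0]
width: 0.0556
grip_force: 60.2
```

```bash
python3 - <<'E'
from h import *
print(status.read_state()['torque'])
go(.583,-.141,.345,-32.6)
E
```

```text
[-0.22524099  0.10089791  1.07214658]
t 11.15 ee [ 0.5833 -0.141   0.3327] j [-0.36  0.37  0.65  1.65 -0.24  1.19  1.27] F [ 0.2 -0.8 10. ] w 0.0556 g 60.2
yaw -37.05 tilt z [ 2.8e-03 -6.0e-04 -1.0e+00] SHARES [ 0.002 -0.001 -0.082] [ 0.002  0.005 -0.148]
```

Request:
{"method": "play_rows", "body": {"series": [[0,0,0,0,0,-0.09],[0,0,0,0,0,-0.09],[0,0,-0.035,0,0,-0.09],[0,0,-0.07,0,0,-0.09],[0,0,-0.07,0,0,-0.09]]}}

```text
time: 11.65
ee_pos: [0.5832, -0.1411, 0.3432]
eef_rot: [0.296, 0.955, 0.0, 0.001]
ft_force: [2.4, -0.2, 3.7]
width: 0.0555
grip_force: 60.0
```

```bash
python3 - <<'E'
from h import *
print(status.read_state()['torque'])
go(.583,-.141,.345,-34)
E
```

```text
[-0.21223213 -0.45157913 -0.01269762]
t 11.65 ee [ 0.5832 -0.1411  0.3432] j [-0.36  0.36  0.65  1.64 -0.23  1.21  1.31] F [ 2.4 -0.2  3.7] w 0.0555 g 60.0
yaw -34.42 tilt z [ 0.0029 -0.     -1.    ] SHARES [ 0.002 -0.    -0.012] [ 0.003  0.005 -0.014]
```

Request:
{"method": "play_rows", "body": {"series": [[0,0,-0.01,0,0,0],[0,0,-0.02,0,0,0],[0,0,-0.02,0,0,0]]}}

```text
time: 11.95
ee_pos: [0.5829, -0.1409, 0.3451]
eef_rot: [0.296, 0.955, 0.0, 0.0]
ft_force: [4.3, 0.3, 3.4]
width: 0.0557
grip_force: 60.0
```

```bash
python3 - <<'E'
from h import *
print(status.read_state()['torque'])
go(.583,-.141,.345,-34)
E
```

```text
[-0.06172942 -0.85185868  0.03507957]
t 11.95 ee [ 0.5829 -0.1409  0.3451] j [-0.36  0.36  0.65  1.64 -0.23  1.22  1.31] F [4.3 0.3 3.4] w 0.0557 g 60.0
yaw -34.42 tilt z [ 7.e-04  1.e-04 -1.e+00] SHARES [-0.001 -0.     0.001] [ 0.001  0.001 -0.014]
```

Request:
{"method": "play_rows", "body": {"series": [[0,0,0,0,0,0],[0,0,0,0,0,0],[0,0,0,0,0,0],[0,0,0,0,0,0],[0,0,0,0,0,0]], "fingers": 1}}

```text
time: 12.45
ee_pos: [0.5825, -0.1411, 0.3448]
eef_rot: [0.296, 0.955, -0.0, -0.0]
ft_force: [0.2, 0.3, -0.7]
width: 0.084
grip_force: 0.0
```

```bash
python3 - <<'E'
from h import *
go(.583,-.141,.445,-34)
E
```

```text
t 12.45 ee [ 0.5825 -0.1411  0.3448] j [-0.36  0.36  0.65  1.64 -0.23  1.22  1.31] F [ 0.2  0.3 -0.7] w 0.084 g 0.0
yaw -34.44 tilt z [-6.e-04  1.e-04 -1.e+00] SHARES [-0.002  0.002 -0.668] [-0.    -0.001 -0.015]
```

Retreat up, then over toward the robot's middle for a clear look.

Request:
{"method": "play_rows", "body": {"series": [[0,0,-0.2,0,0,0],[0,0,-0.5,0,0,0],[0,0,-0.8,0,0,0],[0,0,-0.8,0,0,0]]}}

```text
time: 12.85
ee_pos: [0.5831, -0.142, 0.4713]
eef_rot: [0.296, 0.955, 0.001, 0.004]
ft_force: [-0.0, -1.1, -0.9]
width: 0.0872
grip_force: 0.0
```

Request:
{"method": "play_rows", "body": {"series": [[0.3,0.9,0,0,0,0],[0.3,0.9,0,0,0,0],[0.3,0.9,0,0,0,0],[0.3,0.9,0,0,0,0],[0.3,0.9,0,0,0,0]]}}

```text
time: 13.35
ee_pos: [0.622, -0.0032, 0.4644]
eef_rot: [0.295, 0.956, -0.0, -0.0]
ft_force: [-0.9, -0.4, 0.7]
width: 0.087
grip_force: 0.0
```

```bash
python3 - <<'E'
from h import *
go(.583,-.141,.445,-34)
s=status.read_state(); np.savez('w8.npz',p=s['ee_pos'],q=s['eef_rot']); w=snap('wrist','w8.png')
b=snap('scene','s8.png'); a=snap('top','t8.png')
for n in('top','scene','wrist'): print(n,[(np.round(d['point'],3).tolist(),round(d['conf'],2)) for d in spotter.boxes_of(n,'pot_cap')][:2])
cv2.imwrite('pics/c8.png',np.vstack([np.hstack([cv2.resize(b[190:315,310:450],(400,357),interpolation=cv2.INTER_CUBIC),cv2.resize(a[130:237,320:440],(400,357),interpolation=cv2.INTER_CUBIC)]),cv2.copyMakeBorder(cv2.resize(w,(320,240)),0,0,0,480,0)]))
cv2.imwrite('pics/c8b.png',np.vstack([np.hstack([cv2.resize(b[190:315,310:450],(320,286),interpolation=cv2.INTER_CUBIC),cv2.resize(a[130:237,320:440],(321,286),interpolation=cv2.INTER_CUBIC)]),cv2.resize(w[:240],(641,275),interpolation=cv2.INTER_CUBIC)]))
E
```

```text
t 13.35 ee [ 0.622  -0.0032  0.4644] j [-0.53  0.33  0.61  1.4  -0.19  1.46  1.04] F [-0.9 -0.4  0.7] w 0.087 g 0.0
yaw -34.31 tilt z [-1.e-03 -4.e-04 -1.e+00] SHARES [-0.303 -0.906  0.13 ] [-0.002 -0.001 -0.01 ]
top [([0.532, 0.372, 0.014], 0.44)]
scene [([0.566, -0.163, 0.129], 0.76)]
wrist [([0.578, -0.125, 0.126], 0.95)]
```

View pics/c8b.png

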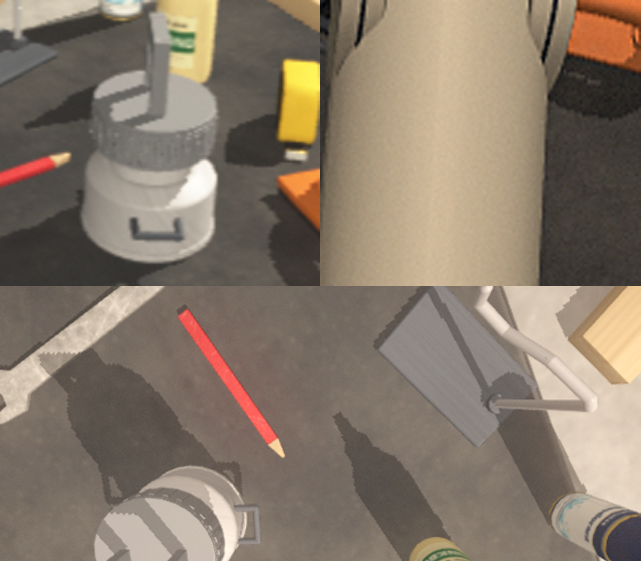

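```bash
python3 - <<'E'
from h import *
vision.camera('scene'); m=spotter.regions_of('scene','pot_cap')[0]; M=np.array(m['pixels']); ys,xs=np.nonzero(M)
print(m['conf'],xs.min(),xs.max(),ys.min(),ys.max(),M.sum(),xs.mean().round(1),ys.mean().round(1))
th=np.linspace(0,6.283,72,endpoint=False)
def sil(z,yaw,tilt=(0,0),c=(.583,-.141)):
    im=np.zeros((420,560),np.uint8)
    ring=lambda h,r:np.c_[r*np.cos(th),r*np.sin(th),0*th+h]
    box=lambda y0,y1,h0,h1:np.array([[x,y,h] for x in(-.007,.007) for y in(y0,y1) for h in(h0,h1)])
    Q=R.from_euler('z',yaw,degrees=True); Q=R.from_rotvec([*tilt,0],degrees=True)*Q
    for P in (np.r_[ring(0,.051),ring(.039,.051)],box(-.028,-.02,.039,.1),box(.02,.028,.039,.1),box(-.028,.028,.089,.107)):
        p=proj('scene',Q.apply(P)+[c[0],c[1],z]); cv2.fillConvexPoly(im,cv2.convexHull(np.round(p*16).astype(np.int32)),1,shift=4)
    return im>0
iou=lambda a,b:(a&b).sum()/(a|b).sum()
# calibration-independent offset check: same on s3-free pot: print best dz,yaw with centre free
for z in (.077,.083,.086,.089,.092,.095,.0975):
    best=max((iou(sil(z,y,c=(.583+dx,-.141+dy)),M),y,dx,dy) for y in (-38,-36,-34,-32,-30,-28) for dx in(-.004,0,.004) for dy in(-.004,0,.004)); print(z,np.round(best,3), np.nonzero(sil(z,-33))[0][[0,-1]])
E
```

```text
0.58 349 403 196 264 2269 376.7 238.8
0.077 [ 8.56e-01 -3.60e+01  4.00e-03  4.00e-03] [200 270]
0.083 [ 9.44e-01 -3.60e+01  4.00e-03  4.00e-03] [197 267]
0.086 [ 9.4e-01 -3.6e+01  4.0e-03  4.0e-03] [196 266]
0.089 [  0.939 -36.      0.      0.   ] [194 264]
0.092 [ 9.29e-01 -3.80e+01 -4.00e-03 -4.00e-03] [193 263]
0.095 [ 9.01e-01 -3.80e+01 -4.00e-03 -4.00e-03] [191 262]
0.0975 [ 8.58e-01 -3.80e+01 -4.00e-03 -4.00e-03] [190 260]
```

```bash
python3 -c "
from bench import job
print(job.close_job())"
```

```text
the job is handed in; nothing more can be done
None
```

The cap is on the thinner pot, turned clockwise to the stop, backed off about 2.6° and released, with its handle along the ears. I handed the job in at about 13.5 s; scene-camera height fits (best 83–89 mm) agree with the locked 89 mm and rule out merely resting, levelness was judged only by eye, and the arm ended clear with nothing else moved that I could see.

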